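# Clamp the re-glued tea bowl in the swing-arm press

### The job

The tea bowl upside down on the green press has just had its foot glued back on and needs clamping. Swing the press arm over the bowl as far as it goes, then turn the black knob clockwise (seen from above) to bring the pad down onto the foot until the knob slips and clicks. Stop after one to three clicks and let go. Do not shift or knock the bowl, and leave the things standing around the press where they are.

Things in the scene. Friction and masses are not known exactly. Their poses are not given: they have to be found in the camera images.
- press: Green cast base 270 x 170 mm, 26 mm high, fixed to the table. Origin on the table under the middle of its round rubber bed (156 mm wide, top 30 mm up). A steel column (34 mm thick) stands 130 mm along +x of this frame and carries the arm; column and arm hub top out at 185 mm. Axes: z up.
- swing (a joint): Angle of the press arm about the upright column (rad). 0: arm over the bed, pointing to the press's -x, against its stop. Grows counter-clockwise from above as the arm is swung out, to 1.65 at most. Stiff: needs about 0.25 N m, stays where it is left. Tightening the knob pushes it towards the stop.
- bar_middle (a point): Middle of the arm's top, 75 mm from the column axis, 171 mm above the table. The arm is a green square bar 26 mm wide and 26 mm deep (145 to 171 mm up); x of this frame points along the bar towards the column, z up. The sides of the bar can be pushed here.
- bar_end (a point): On the screw's axis at the arm's end, 130 mm from the column axis, 176 mm above the table, on top of a round boss 42 mm wide. The knob sits above it on the screw: black, fluted, round, upright axis, 41 mm wide and 30 mm tall. Its underside is always 88 mm above pad_face (so 196 to 200 mm up at the start). x points to the column, z up.
- pad_face (a point): Middle of the underside of the round rubber-faced pad (60 mm wide, 10 mm thick) at the foot of the screw. It does not turn. Starts 3 to 7 mm higher than the bowl's foot; goes down 12 mm for each full clockwise turn of the knob, and the knob goes down with it, until the pad bears on the foot. The screw does not run back when let go.
- pad: Pad, screw and knob; origin at pad_face. Grip the knob with about 45 N. Turning takes 0.26 N m (0.13 left when pausing). Once the pad bears, torque climbs to 0.4 (0.2 pausing) within 0.3 rad and the knob's clutch slips: over the next 36 degrees it falls, below 0.08, then jumps to 0.15 or more: one click. White lines on knob top (mark_knob) and screw end (mark_spindle) agree until it slips.
- bowl: Brown-orange tea bowl with a cream band, loose and upside down on the bed: 120 mm wide, 75 mm high, with the mended foot (52 mm wide) on top. Origin in the middle of its rim plane, on the bed; z up, yaw of no meaning. Its middle is within about 5 mm of the bed's middle.
- bowl_foot (a point): Middle of the top of the bowl's foot, 75 mm above the bed.
- white_bowl: White tea bowl standing upright beside the press, 112 mm wide, 72 mm high; origin under its middle. Leave it alone.
- glue_jar: Small jar of glue with a yellow cap, 52 mm wide, 65 mm high; origin under its middle. Leave it alone.
- lacquer_box: Square black box with a red lid, 79 mm wide, 50 mm high; origin under its middle. Leave it alone.
Mind the look-alikes: they are no part of the job. What is meant by the bowl is not yellow, and is the smaller of those in its own colour.

How it is judged (in metres and radians):
On the way, in this order (a step that is already met when the one before it is completed fails the run):
1. the arm is over the bowl, against its stop (value of joint swing below 0.04 rad), for 0.1 s.
2. the pad is clamped on the bowl's foot and the knob has clicked (horizontal distance between mark_knob and mark_spindle above 0.01127 m and contact force between pad and bowl above 15 N), for 0.1 s.
At the end, for the whole second after the job is handed in: The arm is against its stop (within 0.04 rad), the pad bears on the bowl's foot with at least 15 N and within 10 mm of its middle, the knob has slipped one to three clicks, the bowl sits level on the bed (all of step 2 and value of joint swing below 0.04 rad and horizontal distance between bowl_foot and pad_face below 0.01 m and angle between bowl's own z axis and vertical below 0.05 rad); the robot touches nothing.
It fails at once if more than three clicks (3.5 x 36 degrees of slip) (horizontal distance between mark_knob and mark_spindle above 0.0178 m).
It fails at once if the bowl is shifted by more than 5 mm (distance of bowl from where it was at the start of the episode above 0.005 m).
It fails at once if the robot knocks the bowl (more than 3 N) (contact force between any of the arm, the fingers and bowl above 3 N).
It fails at once if a bystander is moved by more than 10 mm (distance of any of white_bowl, glue_jar, lacquer_box from where it was at the start of the episode above 0.01 m).
It also fails if it takes over 72 s, if anything falls off the work surface, if the arm or the gripper's body presses on something with over 40 N, if the wrist force passes 120 N, or if a joint passes its speed limit or range.

### The arm

A 6-joint arm with a two-finger parallel gripper is mounted at the origin on the work surface. World frame = base frame: x ahead of the robot, y to its left, z up, the work surface at z = 0. Lengths are in m, angles in degrees, forces in N, time in s.
With the tool pointing down it reaches from about 0.275 to 0.775 m from the base axis. Payload 14.6 kg.
Tool frame: the origin (TCP) lies on the centre line of the jaws, within the pads' length; the fingertips stand 25 mm ahead of it and the grasp point (between the pads) lies 6 mm ahead of it; z points along the fingers, y is the line along which they close (so a half turn about z gives the same grasp; the last joint's range is limited). The gripper opens to 85 mm and grips with 20 to 120 N. Pads are 22 mm wide; open, the fingers measure 114 mm over their backs; the gripper's body (76 mm by 85 mm) begins 54 mm behind the grasp point. The pads swing forward as they close: fully open they stand 13 mm farther back than shut.
Start: joints at [-81.033, 15.075, -2.767, 72.158, 0, 81.102], TCP at [0.161, -0.5, 0.256] pointing down, gripper open.
Joint ranges: [-151.79, 151.79], [-50.71, 97.33], [-67.44, 78.34], [-121.81, 120.89], [-77.56, 73.72], [-180, 180]. Speed limits (degrees/s): [108.29, 108.29, 147.25, 159.86, 180, 180].

### API

Orientations are given as a 3x3 rotation matrix whose columns are the frame's x, y, z axes.
In Python, from bench import bot gives the robot as it stands. Calls block until the motion is done:
- bot.move_pose(position, orientation): joint-space move of the TCP to a pose.
- bot.line_to(position, rotation=None, v=0.15, max_force=None): straight line of the TCP; rotation=None keeps the orientation; v is the mean speed in m/s. With max_force (N) it stops when the force on the tool has changed by that much, and returns True; else False.
- bot.goto_joints(angles): joint-space move.
- bot.open_gripper() and bot.close(grip_force=None): open the fingers fully, or close them until they stop; grip_force is the grip in N (None keeps the last).
- bot.dwell(seconds).
- bot.ik(position, orientation): joint angles nearest the present ones, or None.
- bot.get_image(name): name is "scene" or "top" or "wrist"; returns a dict with "frame" (480x640x3 uint8, red, green, blue), "fx", "fy", "cx", "cy" (pixels), "world_from_camera" (4x4, takes a point from camera to world coordinates). Camera axes: x right, y down, z forward; pixel columns grow to the right and rows downward; lengths in m; the calibration is good to about 2 mm. A picture is of the moment at which its call begins. There is no depth.
A pose or a line that the arm cannot do raises bot.IKError and nothing moves.
- bot.hand_in(): hands the job in; it is judged then, once.
Readings, each from a call of its own:
- bot.current_time_s(): time.
- bot.current_joints(): joint angles.
- bot.current_joint_vel(): joint speeds.
- bot.current_joint_efforts(): joint torques, N m.
- bot.current_eef_pos(): TCP position.
- bot.current_orientation(): TCP orientation.
- bot.current_force(): force on the tool from outside, world axes, zero at the start.
- bot.current_ft_torque(): the same for the moment, N m.
- bot.current_grip_width(): finger opening in m.
- bot.current_gripper_force(): force on a finger pad.
Only numpy, scipy, OpenCV 4.12 (cv2) and the standard library are available. Lean on these libraries where they do the work, as an engineer would, in place of code of your own. Each camera call takes 0.05 s, during which the arm holds its last target. There are 200 camera calls.

## Working session

There is one attempt and no reset: what is moved stays moved. The work goes in short steps, each a Python script; the robot and the scene stay as the last script left them, time stands still between calls to the robot, and variables do not carry over. Pictures are saved under pics/ and viewed, at most 10 in all, crops included, and the job is handed in when it is done.

```bash
mkdir -p pics; ls; python3 - <<'E'
from bench import bot
import cv2,numpy as np
a=[]
for n in ("scene","top"):
    d=bot.get_image(n); a.append(d); cv2.imwrite(f"pics/{n}0.png",d["frame"][:,:,::-1])
    print(n,d["fx"],d["fy"],d["cx"],d["cy"],np.round(d["world_from_camera"],3).tolist())
print(bot.current_time_s())
E
```

```text
pics
scene 509.2079454761946 509.2079454761946 315.5129741999382 237.51218901406696 [[0.811, 0.49, -0.318, 0.951], [0.584, -0.686, 0.434, -0.544], [-0.005, -0.538, -0.843, 1.191], [0.0, 0.0, 0.0, 1.0]]
top 579.6194239297471 579.6194239297471 318.1097986159811 244.1341858367477 [[0.03, -0.979, 0.2, 0.283], [-1.0, -0.028, 0.011, 0.023], [-0.005, -0.201, -0.98, 1.346], [0.0, 0.0, 0.0, 1.0]]
0.1
```

View pics/scene0.png

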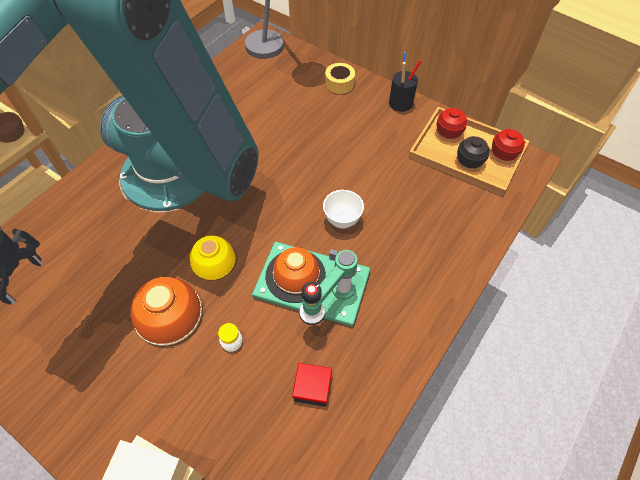

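View pics/top0.png

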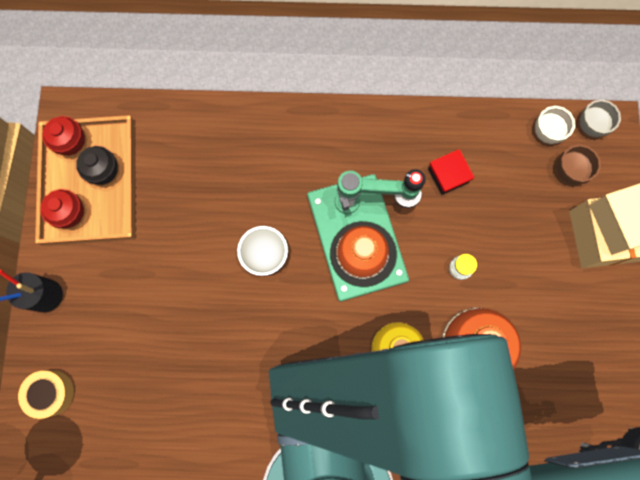

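The scene shows three candidate bowls, given here in top-view pixels: orange on the green press (362,250), a large orange one (482,335) and a yellow one (398,338). The bowl on the press is the one meant: it isn't yellow and is the smaller of the two orange ones. The arm is swung out, with the hub at (350,183) and the knob at (413,180). The bystanders are the white bowl (263,251), jar (464,266) and box (452,171). Next I'll measure and take a crop.

```bash
cat > h.py <<'E'
from bench import bot
import cv2,numpy as np
def ray(d,px):
    M=d["world_from_camera"]; v=np.array([(px[0]-d["cx"])/d["fx"],(px[1]-d["cy"])/d["fy"],1.])
    return M[:3,3],M[:3,:3]@v
def onplane(d,px,z):
    o,v=ray(d,px); return o+v*(z-o[2])/v[2]
def proj(d,p):
    M=d["world_from_camera"]; c=M[:3,:3].T@(np.asarray(p)-M[:3,3]); return np.array([d["fx"]*c[0]/c[2]+d["cx"],d["fy"]*c[1]/c[2]+d["cy"]])
def two(d1,p1,d2,p2):
    o,v=ray(d1,p1);q,w=ray(d2,p2)
    s=np.linalg.lstsq(np.c_[v,-w],q-o,rcond=None)[0]; a,b=o+v*s[0],q+w*s[1]
    return (a+b)/2,np.linalg.norm(a-b)
def blob(d,box,lo,hi):
    x0,y0,x1,y1=box; hsv=cv2.cvtColor(np.ascontiguousarray(d["frame"]),cv2.COLOR_RGB2HSV)[y0:y1,x0:x1]
    m=cv2.inRange(hsv,lo,hi); n,l,s,c=cv2.connectedComponentsWithStats(m)
    i=1+np.argmax(s[1:,4]); (cx,cy),r=cv2.minEnclosingCircle(cv2.findNonZero((l==i).astype(np.uint8)))
    return c[i]+[x0,y0],s[i,4],(cx+x0,cy+y0,r)
E
python3 - <<'E'
from h import *
s=bot.get_image("scene");t=bot.get_image("top")
np.set_printoptions(precision=4,suppress=True)
cr={"foot":((345,230,385,265),(280,248,310,272),(8,40,180),(24,170,255)),
"hubtop":((335,170,365,198),(335,250,358,268),(0,0,70),(180,70,150)),
"jarcap":((445,250,485,285),(215,320,245,345),(24,150,120),(34,255,255)),
"box":((425,145,480,195),(290,360,335,405),(0,200,120),(5,255,255)),
}
for k,(bt,bs,lo,hi) in cr.items():
    a=blob(t,bt,lo,hi);b=blob(s,bs,lo,hi)
    print(k,a[0],a[1],b[0],b[1],*two(t,a[0],s,b[0]))
w=blob(t,(230,220,295,280),(0,0,150),(180,50,255));print("white",w, onplane(t,w[2][:2],.072))
g=blob(t,(300,165,410,305),(65,60,60),(85,255,255));print("green",g)
print("foot z.105",onplane(t,blob(t,*[cr["foot"][i] for i in (0,2,3)])[0],.105))
f=t["frame"][:,:,::-1]
A=cv2.resize(f[150:310,300:490],None,fx=4,fy=3.7,interpolation=cv2.INTER_CUBIC)
cv2.imwrite("pics/crop.png",A)
E
```

```text
foot [363.9809 247.5159] 157 [295.7059 266.4118] 17 [ 0.5385 -0.0657  0.0724] 0.0011913068211440074
hubtop [340.7419 194.4839] 31 [346.6818 263.5455] 22 [ 0.6491 -0.0081  0.1164] 0.0035996322580689145
jarcap [465.9511 263.9741] 348 [227.6276 332.0138] 290 [ 0.5099 -0.2958  0.0602] 0.0009231958675192954
box [451.5951 169.9774] 1104 [309.5    398.9722] 72 [ 0.7509 -0.2887 -0.0116] 0.014869920586813848
white (array([262.1959, 250.4796]), np.int32(2006), (262.39247131347656, 250.74731254577637, 25.540760040283203)) [0.5252 0.1619 0.072 ]
green (array([356.6073, 223.2798]), np.int32(4747), (361.0486373901367, 235.42003631591797, 67.9237060546875))
foot z.105 [ 0.5324 -0.063   0.105 ]
```

View pics/crop.png

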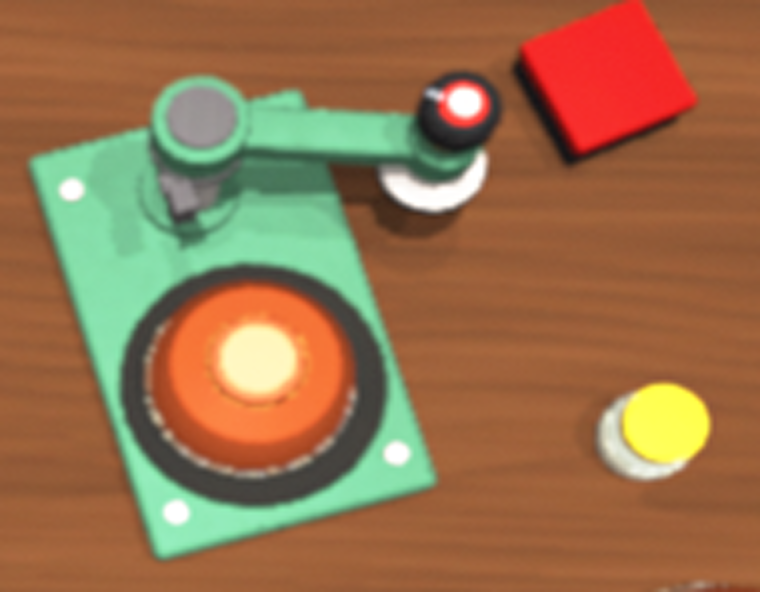

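The crop confirms the smaller orange-brown bowl with its cream foot at crop (257,358) on the press. The hub is at crop (201,118), the knob at (459,110), the bed centre at (253,386), and the base screws at (71,189), (397,453) and (176,512).

```bash
python3 - <<'E'
from h import *
np.set_printoptions(precision=4,suppress=True)
t=bot.get_image("top")
P=lambda x,y,z:onplane(t,(300+x/4-.4,150+y/3.7-.4),z)
hub=P(201,118,.185);bed=P(253.5,386,.03);kn=P(459,110,.228);foot=P(257,358,.105)
print("hub",hub,"bed",bed,"knob",kn,"foot",foot)
print(np.linalg.norm((hub-bed)[:2]),np.linalg.norm((hub-kn)[:2]))
a,b,c=P(71,189,.026),P(397,453,.026),P(176,512,.026)
print(a,b,c,"yaw from screws",np.degrees(np.arctan2(*(a-c)[[1,0]])),"hub-bed",np.degrees(np.arctan2(*(hub-bed)[[1,0]])))
print("arm dir",np.degrees(np.arctan2(*(kn-hub)[[1,0]])),"box",P(606,80,.05),"jar",P(666,423,.065))
E
```

```text
hub [ 0.6562 -0.026   0.185 ] bed [ 0.5323 -0.0661  0.03  ] knob [ 0.6505 -0.1539  0.228 ] foot [ 0.535  -0.0627  0.105 ]
0.13021148676246683 0.12799145421352964
[0.6579 0.0431 0.026 ] [ 0.493  -0.1494  0.026 ] [ 0.4525 -0.0232  0.026 ] yaw from screws 17.878014676062847 hub-bed 17.919747633358384
arm dir -92.534327390063 box [ 0.7312 -0.268   0.05  ] jar [ 0.5095 -0.2946  0.065 ]
```

The geometry checks out: hub to bed is 130.2 mm, hub to knob is 128 mm, and the yaw is 17.9° by two methods. The swing is about 1.21 rad. Next I'll push the bar round with closed fingers.

```bash
cat >> h.py <<'E'
hub=np.array([.6562,-.026]); A0=np.radians(17.9+180)
def down(ang):  # tool z down, y (closing) along world angle ang
    y=np.array([np.cos(ang),np.sin(ang),0]);z=np.array([0,0,-1.]);return np.c_[np.cross(y,z),y,z]
def push(sw,gap,r=.055,z=.177):
    a=A0+sw;u=np.array([np.cos(a),np.sin(a)]);n=np.array([-u[1],u[0]])
    p=hub+r*u+(.013+.0145+gap)*n
    return np.r_[p,z],down(a+np.pi/2)
E
python3 - <<'E'
from h import *
np.set_printoptions(precision=2,suppress=True)
for fl in (0,np.pi):
  for sw in (1.21,.6,0):
    p,R=push(sw,.0); print(fl,sw,p,bot.ik(p,R@np.diag([np.cos(fl),np.cos(fl),1])), bot.ik(p+[0,0,.1],R@np.diag([np.cos(fl),np.cos(fl),1])))
kn=np.r_[hub+.13*np.array([np.cos(A0),np.sin(A0)]),.22]
for d in range(0,360,30): print(d,bot.ik(kn,down(np.radians(d))))
print(bot.current_joints(),bot.current_orientation().tolist())
E
```

```text
0 1.21 [ 0.68 -0.08  0.18] [-13.69  32.79  13.91  71.12   0.    79.09] [-13.69  32.07  28.02  85.95   0.    79.09]
0 0.6 [ 0.64 -0.09  0.18] [-14.81  29.12   7.24  68.11   0.   112.92] [-14.81  27.87  20.54  82.67   0.   112.92]
0 0 [ 0.61 -0.07  0.18] [-14.01  25.8    1.44  65.64   0.   148.09] [-14.01  24.15  14.28  80.13   0.   148.09]
3.141592653589793 1.21 [ 0.68 -0.08  0.18] [ -13.69   32.79   13.91   71.12    0.   -100.91] [ -13.69   32.07   28.02   85.95    0.   -100.91]
3.141592653589793 0.6 [ 0.64 -0.09  0.18] [-14.81  29.12   7.24  68.11   0.   -67.08] [-14.81  27.87  20.54  82.67   0.   -67.08]
3.141592653589793 0 [ 0.61 -0.07  0.18] [-14.01  25.8    1.44  65.64   0.   -31.91] [-14.01  24.15  14.28  80.13   0.   -31.91]
0 [-15.77  16.98  -5.74  67.29   0.    74.23]
30 [-15.77  16.98  -5.74  67.29   0.    44.23]
60 [-15.77  16.98  -5.74  67.29   0.    14.23]
90 [-15.77  16.98  -5.74  67.29   0.   -15.77]
120 [-15.77  16.98  -5.74  67.29   0.   -45.77]
150 [-15.77  16.98  -5.74  67.29   0.   -75.77]
180 [ -15.77   16.98   -5.74   67.29    0.   -105.77]
210 [ -15.77   16.98   -5.74   67.29    0.   -135.77]
240 [ -15.77   16.98   -5.74   67.29    0.   -165.77]
270 [-15.77  16.98  -5.74  67.29   0.   164.23]
300 [-15.77  16.98  -5.74  67.29   0.   134.23]
330 [-15.77  16.98  -5.74  67.29   0.   104.23]
[-81.03  15.09  -2.78  72.16  -0.    81.1 ] [[0.9517831032335428, 0.3067717672234096, -8.505147488649804e-05], [0.3067717721254913, -0.9517829865312487, 0.00047579054510060324], [6.50085595723496e-05, -0.0004789407931778962, -0.9999998831947952]]
```

```bash
python3 - <<'E'
from h import *
np.set_printoptions(precision=4,suppress=True)
bot.close(20)
p=bot.current_eef_pos(); bot.line_to([p[0],p[1],.33],v=.25)
q,R=push(1.21,.02)
bot.move_pose([q[0],q[1],.30],R)
print(bot.current_time_s(),bot.current_grip_width())
print("hit",bot.line_to(q,v=.12,max_force=8), bot.current_eef_pos(),bot.current_time_s())
f0=bot.current_force()
q,R=push(1.21,0); print("c",bot.line_to(q,R,v=.05,max_force=30),bot.current_force()-f0)
for sw in np.arange(1.06,.15,-.15):
    q,R=push(sw,0); h=bot.line_to(q,R,v=.07,max_force=25)
    print(round(sw,2),h,bot.current_force()-f0,bot.current_eef_pos()-q,bot.current_time_s())
    if h: break
d=bot.get_image("top");cv2.imwrite("pics/top1.png",d["frame"][100:340,220:540,::-1].repeat(2,0).repeat(2,1))
E
```

```text
3.8833 -1.82474206225013e-05
hit False [ 0.7013 -0.0834  0.1778] 5.0583
c False [ 0.4748  0.2029 -0.9749]
1.06 False [ 0.5414 -0.0835  0.3457] [-0.0001  0.0001  0.0001] 5.9083
0.91 False [1.7197 0.3278 0.2996] [-0.      0.0001 -0.    ] 6.2083
0.76 False [ 0.5585 -0.0224  0.1635] [ 0.      0.0001 -0.0001] 6.5083
0.61 False [1.1522 0.4863 0.9655] [ 0.      0.0001 -0.0001] 6.8083
0.46 False [ 0.6454 -0.3919 -0.1895] [ 0.      0.0001 -0.0001] 7.1083
0.31 False [ 0.4397  0.0784 -0.6893] [ 0.      0.     -0.0001] 7.4083
0.16 False [ 0.1992 -0.3485  0.5117] [ 0.      0.0001 -0.0001] 7.7083
```

View pics/top1.png

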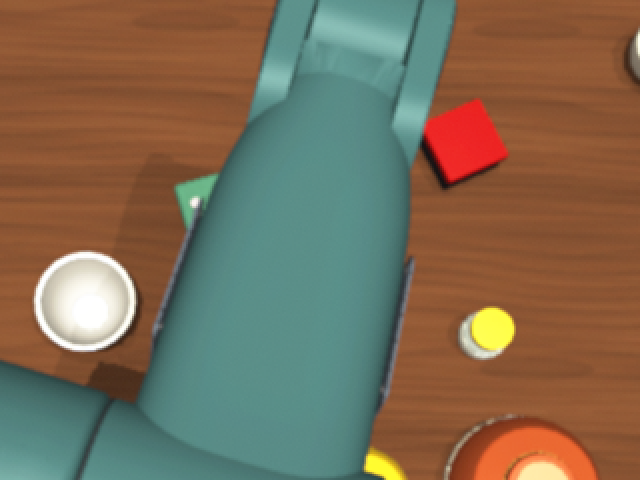

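The robot's arm hides the press in the top view, and the forces are low. I'll check with the wrist and scene cameras.

```bash
python3 - <<'E'
from h import *
w=bot.get_image("wrist")["frame"];s=bot.get_image("scene")["frame"][200:350,220:420]
s=cv2.resize(s,(640,480)); w=cv2.resize(w,(400,300)); s=cv2.resize(s,(400,300))
cv2.imwrite("pics/w1.png",np.hstack([w,s])[:,:,::-1])
E
```

```text
(no output)
```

View pics/w1.png

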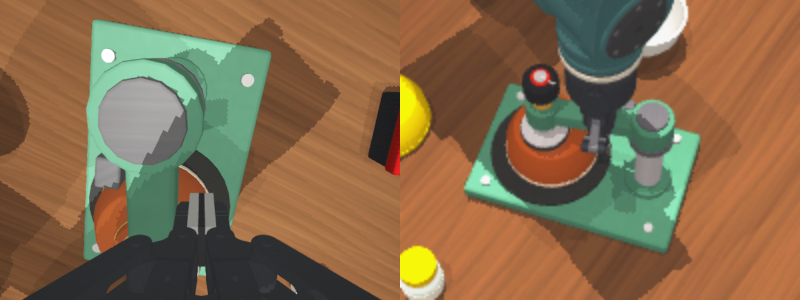

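The wrist view (left half) shows the bar at (150,215) pushed by the fingers at (200,215). In the scene crop (right half) the knob at (540,85) is now over the bowl. I'll push on to the stop.

```bash
python3 - <<'E'
from h import *
np.set_printoptions(precision=4,suppress=True)
for sw in np.arange(.11,-.16,-.03):
    q,R=push(sw,0); h=bot.line_to(q,R,v=.04,max_force=12)
    print(round(sw,2),h,bot.current_force(),bot.current_eef_pos()-q)
    if h: break
bot.dwell(.2); print(bot.current_force(),bot.current_time_s())
p,R=bot.current_eef_pos(),bot.current_orientation()
a=A0+sw;n=np.array([-np.sin(a),np.cos(a),0])
bot.line_to(p+.02*n,v=.1); bot.line_to(p+.02*n+[0,0,.13],v=.2)
# clear of the top view
t=p+.02*n+[0,0,.13]
bot.open_gripper()
kn=np.r_[hub+.13*np.array([np.cos(A0),np.sin(A0)]),.31]
bot.move_pose(kn,down(np.radians(74.23+170)))
w=bot.get_image("wrist");s=bot.get_image("scene")
cv2.imwrite("pics/w2.png",np.hstack([cv2.resize(w["frame"],(400,300)),cv2.resize(s["frame"][200:350,220:420],(400,300))])[:,:,::-1])
print(bot.current_time_s(),bot.current_joints()[5],w["fx"],w["world_from_camera"].tolist(),proj(w,[*kn[:2],.228]))
E
```

```text
0.11 False [ 2.4925 -0.674  -0.6898] [ 0.0002 -0.0002 -0.    ]
0.08 False [ 4.1573 -2.438  -1.4059] [ 0.0003 -0.0002  0.    ]
0.05 False [ 4.2868 -2.1756 -1.2766] [ 0.0002 -0.0001  0.    ]
0.02 False [ 4.5372 -2.192  -0.5005] [ 0.0002 -0.0001  0.0001]
-0.01 False [  9.9971 -11.1377  -5.0068] [ 0.001  -0.0012  0.0002]
-0.04 False [ 13.4039 -20.0525  -7.5832] [ 0.0017 -0.0025  0.0002]
-0.07 False [ 17.4302 -29.0015 -10.9064] [ 0.0024 -0.0038  0.0003]
-0.1 False [ 20.1963 -38.2667 -15.0173] [ 0.0032 -0.0052  0.0004]
-0.13 False [ 24.5354 -48.6235 -17.844 ] [ 0.0039 -0.0066  0.0005]
-0.16 False [ 29.0246 -58.5692 -21.213 ] [ 0.0045 -0.008   0.0006]
[ 28.7698 -58.3035 -20.3514] 10.5583
17.35 -169.98684524054036 431.547839586413 [[-0.4365585113269194, -0.8538497127941133, -0.2834736921646059, 0.6051024514363619], [-0.8996755554276124, 0.41458404537687654, 0.13676243740501431, -0.10243053561299095], [0.0007491021562274276, 0.314739157526282, -0.9491779082793725, 0.42788268344076624], [0.0, 0.0, 0.0, 1.0]] [319.5727 273.2045]
```

View pics/w2.png

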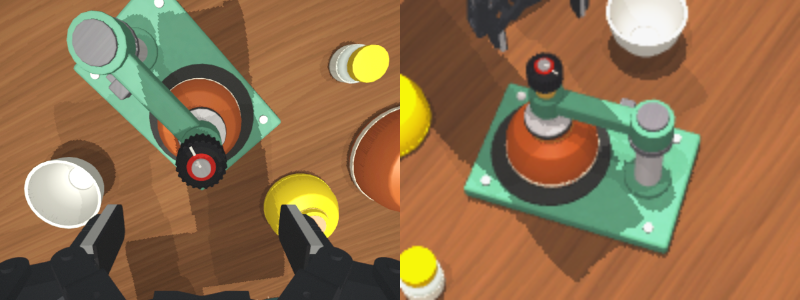

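The wrist view shows the knob at (201,165), i.e. full-size (321,265), and the arm over the bowl. I'll refine the knob position from its red ring in both views.

```bash
python3 - <<'E'
from h import *
np.set_printoptions(precision=4,suppress=True)
w=bot.get_image("wrist");s=bot.get_image("scene")
for lo,hi in (((0,160,110),(6,255,255)),((174,160,110),(180,255,255))):
  try:
    a=blob(w,(285,220,360,310),lo,hi);print("w",a, onplane(w,a[2][:2],.228),onplane(w,a[2][:2],.232))
    b=blob(s,(278,222,306,246),lo,hi);print("s",b,two(w,a[2][:2],s,b[2][:2]))
  except Exception as e: print(e)
a=blob(w,(270,200,375,320),(0,0,0),(180,255,60));print("black",a,onplane(w,a[2][:2],.213))
b=blob(s,(278,222,306,246),(0,0,0),(180,255,60));print("black",b)
m=hub+.13*np.array([np.cos(A0),np.sin(A0)]);print(m,bot.current_eef_pos(),bot.current_force(),bot.current_ft_torque())
E
```

```text
w (array([321.7617, 265.379 ]), np.int32(810), (321.6195640563965, 267.0, 23.40190887451172)) [ 0.535  -0.0683  0.228 ] [ 0.5364 -0.069   0.232 ]
s (array([291.6364, 232.9697]), np.int32(33), (291.5, 232.0, 4.924529075622559)) (array([ 0.5365, -0.0692,  0.2326]), np.float64(0.00039420105215774525))
attempt to get argmax of an empty sequence
black (array([323.7701, 254.2017]), np.int32(3897), (329.5, 258.0, 50.09251403808594)) [ 0.5325 -0.0718  0.213 ]
black (array([291.774, 237.524]), np.int32(208), (291.7446804046631, 236.19148921966553, 10.005191802978516))
[ 0.5325 -0.066 ] [ 0.5325 -0.0659  0.31  ] [-0.3627 -0.1087 -0.0739] [ 0.0017 -0.0125 -0.0035]
```

```bash
python3 - <<'E'
from h import *
np.set_printoptions(precision=3,suppress=True)
c=np.array([.534,-.067,.217]);j6=-170.
R=lambda j:down(np.radians(74.23-j))
bot.move_pose([c[0],c[1],.30],R(j6))
print("hit",bot.line_to(c,R(j6),v=.12,max_force=8))
f0,t0=bot.current_force(),bot.current_ft_torque()
bot.close(45); bot.dwell(.2)
print("grip",bot.current_grip_width(),bot.current_force()-f0,bot.current_ft_torque()-t0,bot.current_joints()[5],bot.current_time_s())
hist=[]
for k in range(40):
    F=(bot.current_force()-f0)
    c[:2]+=np.clip(.25*F[:2]/8000,-.0005,.0005)   # yield to side force
    st=8; j6+=st; c[2]-=.012*st/360
    bot.move_pose(c,R(j6)); bot.dwell(.1)
    t=bot.current_ft_torque()-t0
    hist.append(t[2]); print(k,j6,"Tz %.3f"%t[2],F,c,"eff6 %.3f"%bot.current_joint_efforts()[5],round(bot.current_time_s(),2))
    if (k>3 and abs(t[2])>abs(np.median(hist))+.03) or j6>160 or np.abs(F).max()>35: break
np.save("st.npy",np.r_[c,j6,f0,t0])
E
```

```text
hit False
grip 0.04008288040090229 [0.864 1.038 6.278] [ 0.186 -0.074  0.081] -170.062598142571 19.225
0 -162.0 Tz 0.043 [0.864 1.038 6.278] [ 0.534 -0.067  0.217] eff6 0.033 19.58
1 -154.0 Tz -0.033 [0.302 1.954 6.238] [ 0.534 -0.067  0.216] eff6 0.043 19.94
2 -146.0 Tz 0.020 [1.348 2.791 6.804] [ 0.534 -0.067  0.216] eff6 0.044 20.3
3 -138.0 Tz 0.031 [2.134 1.788 6.673] [ 0.534 -0.067  0.216] eff6 0.046 20.66
4 -130.0 Tz 0.052 [2.002 2.118 5.345] [ 0.534 -0.067  0.216] eff6 0.045 21.02
5 -122.0 Tz 0.012 [2.569 2.611 4.875] [ 0.534 -0.067  0.215] eff6 0.045 21.38
6 -114.0 Tz 0.029 [2.507 2.26  5.733] [ 0.534 -0.067  0.215] eff6 0.046 21.73
7 -106.0 Tz -0.006 [2.593 2.176 5.118] [ 0.534 -0.066  0.215] eff6 0.058 22.09
8 -98.0 Tz 0.001 [3.262 2.773 5.525] [ 0.535 -0.066  0.215] eff6 0.046 22.45
9 -90.0 Tz -0.003 [3.239 2.53  6.844] [ 0.535 -0.066  0.214] eff6 0.046 22.81
10 -82.0 Tz -0.058 [3.831 1.634 5.396] [ 0.535 -0.066  0.214] eff6 0.045 23.17
```

```bash
python3 - <<'E'
from h import *
np.set_printoptions(precision=3,suppress=True)
w=bot.get_image("wrist");s=bot.get_image("scene")
a=[]
for i in range(6): bot.dwell(.02); a.append(np.r_[bot.current_ft_torque()[2],bot.current_joint_efforts()[5],bot.current_gripper_force()])
print(np.array(a),np.load("st.npy"))
cv2.imwrite("pics/w3.png",np.hstack([cv2.resize(w["frame"][200:350,220:420],(400,300)),cv2.resize(s["frame"][210:285,260:360],(400,300))])[:,:,::-1])
E
```

```text
[[ 0.023  0.008 44.848]
 [-0.002  0.008 44.849]
 [-0.042  0.007 44.848]
 [-0.006  0.007 44.847]
 [-0.024  0.007 44.847]
 [-0.036  0.007 44.847]] [  0.535  -0.066   0.214 -82.     -0.116   0.37   -0.317   0.049   0.016
  -0.001]
```

View pics/w3.png

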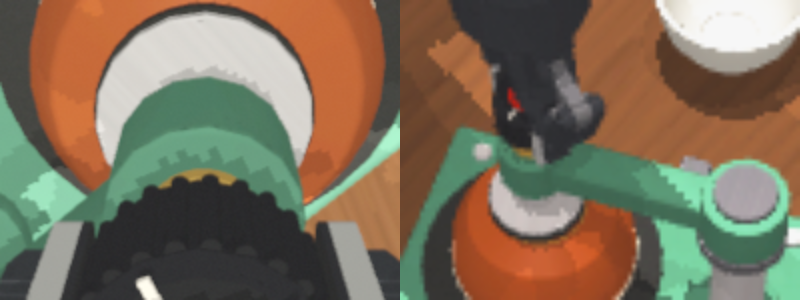

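The knob seems to be following the gripper: in the wrist view its mark at crop (148,285) holds nearly the same bearing. The resting torque is low and noisy, so I'll sample it right after each step and follow the mark.

```bash
python3 - <<'E'
from h import *
np.set_printoptions(precision=3,suppress=True)
S=np.load("st.npy");c=S[:3].copy();j6=S[3];f0,t0=S[4:7],S[7:]
R=lambda j:down(np.radians(74.23-j))
for k in range(3):
    j6+=8;c[2]-=.012*8/360
    bot.move_pose(c,R(j6)); a=[]
    for d in (0,.03,.03,.06,.1):
        if d: bot.dwell(d)
        a.append([bot.current_ft_torque()[2],bot.current_joint_efforts()[5]])
    w=bot.get_image("wrist")
    b=blob(w,(270,325,330,365),(0,0,150),(180,60,255))
    print(j6,np.array(a).T,"z %.4f"%bot.current_eef_pos()[2],bot.current_joints()[5],"mark",b[0],b[1],bot.current_force()-f0)
S[:3]=c;S[3]=j6;np.save("st.npy",S)
cv2.imwrite("pics/w4.png",w["frame"][:,:,::-1])
print(bot.current_time_s())
E
```

```text
-74.0 [[-0.029 -0.017 -0.001  0.009 -0.026]
 [ 0.671  0.309  0.13   0.028  0.006]] z 0.2143 -74.01522769161251 mark [296.482 349.933] 195 [4.757 2.029 5.232]
-66.0 [[-0.002  0.012  0.03  -0.008 -0.013]
 [ 0.656  0.273  0.11   0.025  0.008]] z 0.2140 -66.0170719115176 mark [296.48  350.091] 198 [5.766 1.129 5.611]
-58.0 [[-0.017  0.056  0.005 -0.02   0.01 ]
 [ 0.658  0.274  0.111  0.026  0.009]] z 0.2138 -58.01847751361204 mark [296.492 350.221] 195 [5.917 0.882 5.504]
24.9667
```

View pics/w4.png

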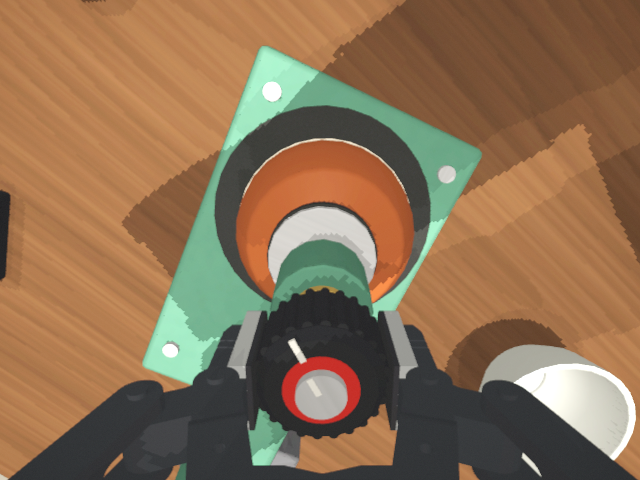

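Both marks show clearly in the wrist view: knob line at (294,350), spindle line at (313,386), still aligned, and the knob isn't slipping in the jaws. Clutch slip can therefore be read straight from the angle between the marks.

```bash
cat >> h.py <<'E'
def spindle(w):
    """image angle (deg) of the spindle's white line, inside the red ring"""
    hsv=cv2.cvtColor(np.ascontiguousarray(w["frame"]),cv2.COLOR_RGB2HSV)
    red=cv2.inRange(hsv,(0,150,90),(6,255,255))|cv2.inRange(hsv,(174,150,90),(180,255,255)); red[:330]=0; red[:,:260]=0; red[:,385:]=0; red[440:]=0
    pts=cv2.findNonZero(red); hull=cv2.convexHull(pts); inner=np.zeros_like(red); cv2.fillConvexPoly(inner,hull,255); inner&=~red
    n,l,s,c=cv2.connectedComponentsWithStats(inner); i=1+np.argmax(s[1:,4])
    d=cv2.erode((l==i).astype(np.uint8),np.ones((3,3))); g=hsv[:,:,2].astype(float)
    med=np.median(g[d>0]); m=(d>0)&(g>med+25)
    ys,xs=np.nonzero(m); v=np.array([xs.mean(),ys.mean()])-c[i]
    return np.degrees(np.arctan2(-v[1],v[0])),m.sum(),np.hypot(*v),c[i]
E
python3 - <<'E'
from h import *
np.set_printoptions(precision=3,suppress=True)
S=np.load("st.npy");c=S[:3].copy();j6=S[3];f0=S[4:7]
R=lambda j:down(np.radians(74.23-j))
r0=spindle(bot.get_image("wrist")); print("ref",r0); assert r0[1]>15
slip=0;prev=r0[0]
while j6<140:
    F=bot.current_force()-f0; c[:2]+=np.clip(.25*F[:2]/8000,-.0005,.0005)
    st=8; j6+=st
    c[2]-=.012*st/360
    bot.move_pose(c,R(j6)); 
    e=bot.current_joint_efforts()[5];bot.dwell(.05)
    r=spindle(bot.get_image("wrist")); slip=(r[0]-r0[0]+180)%360-180
    print(j6,"slip %.1f n%d eff %.2f"%(slip,r[1],e),F,round(bot.current_time_s(),2))
    if abs(slip)>8 or r[1]<10: break
    if np.abs(F).max()>30: break
S[:3]=c;S[3]=j6;np.save("st.npy",S);np.save("ref.npy",r0[0])
E
```

```text
ref (np.float64(134.32491494200522), np.int64(116), np.float64(9.768397989184516), array([320.636, 394.385]))
-50.0 slip 0.3 n116 eff 0.66 [5.072 1.242 4.946] 25.38
-42.0 slip 0.2 n115 eff 0.66 [ 5.109 -0.482  5.939] 25.73
-34.0 slip 0.2 n115 eff 0.66 [ 4.659 -0.196  5.731] 26.09
-26.0 slip -0.2 n114 eff 0.66 [ 4.552 -1.215  5.594] 26.45
-18.0 slip 0.2 n112 eff 0.65 [ 4.051 -1.753  5.673] 26.81
-10.0 slip 0.0 n112 eff 0.66 [ 3.397 -2.351  6.265] 27.17
-2.0 slip 0.3 n115 eff 0.69 [ 2.57  -2.59   5.746] 27.52
6.0 slip 1.6 n113 eff 0.76 [ 3.398 -4.444  7.893] 27.88
14.0 slip 7.7 n112 eff 0.75 [ 1.677 -4.773 10.352] 28.24
22.0 slip 18.6 n111 eff 0.72 [ 0.133 -4.668 12.984] 28.6
```

The pad bears at j6≈0, and the clutch started slipping at about 6°. I'll continue to about 78° of slip with z held.

```bash
python3 - <<'E'
from h import *
np.set_printoptions(precision=3,suppress=True)
S=np.load("st.npy");c=S[:3].copy();j6=S[3];f0=S[4:7];ref=np.load("ref.npy")
R=lambda j:down(np.radians(74.23-j)); c[2]+=.0004
while j6<84:
    F=bot.current_force()-f0; j6+=5
    bot.move_pose(c,R(j6)); e=bot.current_joint_efforts()[5];bot.dwell(.05)
    w=bot.get_image("wrist"); r=spindle(w); slip=(r[0]-ref+180)%360-180
    print(j6,"slip %.1f n%d eff %.2f"%(slip,r[1],e),F,round(bot.current_time_s(),2))
    if slip>80 or r[1]<10: break
S[:3]=c;S[3]=j6;np.save("st.npy",S)
cv2.imwrite("pics/w5.png",cv2.resize(w["frame"][320:450,230:410],(720,520))[:,:,::-1])
E
```

```text
27.0 slip 24.5 n112 eff 0.33 [-0.935 -4.799 15.871] 28.95
32.0 slip 34.5 n117 eff 0.29 [-0.955 -4.251 12.353] 29.3
37.0 slip 39.3 n116 eff 0.30 [-1.026 -4.308 13.691] 29.65
42.0 slip 41.3 n117 eff 0.56 [-0.876 -4.928 13.49 ] 30.0
47.0 slip 41.9 n119 eff 0.63 [-2.118 -7.16  12.975] 30.35
52.0 slip 45.5 n114 eff 0.59 [-3.096 -6.469 12.247] 30.7
57.0 slip 49.3 n116 eff 0.49 [-3.661 -7.413 13.495] 31.05
62.0 slip 55.6 n112 eff 0.33 [-3.705 -7.909 13.68 ] 31.4
67.0 slip 64.9 n115 eff 0.26 [-3.786 -6.264 15.833] 31.75
72.0 slip 68.6 n112 eff 0.52 [-3.604 -6.423 14.159] 32.1
77.0 slip 72.3 n114 eff 0.55 [-5.655 -7.193 14.688] 32.45
82.0 slip 75.5 n111 eff 0.49 [-5.576 -7.695 15.351] 32.8
87.0 slip 79.5 n111 eff 0.46 [-5.706 -6.754 15.162] 33.15
```

View pics/w5.png

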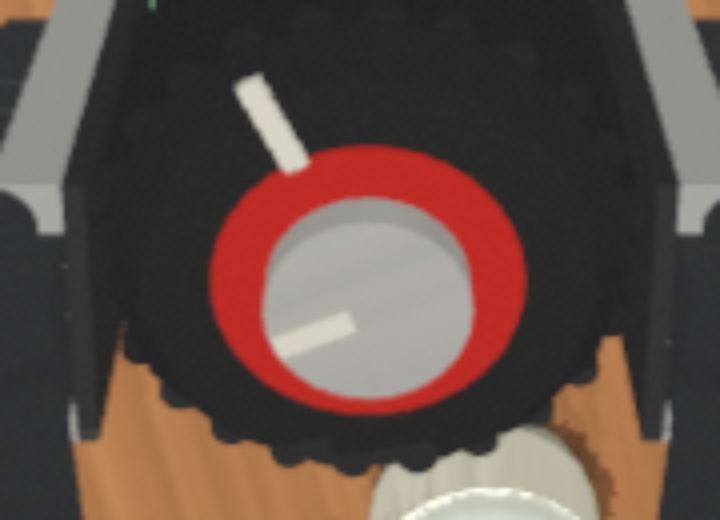

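The crop shows the knob line at (272,125) and the spindle line at (315,335), about 80° apart. The effort shows two click jumps. I'll let go, lift clear and check.

```bash
python3 - <<'E'
from h import *
np.set_printoptions(precision=4,suppress=True)
bot.open_gripper(); bot.dwell(.2)
p=bot.current_eef_pos(); print("hit",bot.line_to([p[0],p[1],.36],v=.15))
q=bot.current_joints(); q[0]-=50; bot.goto_joints(q); bot.dwell(.5)
t=bot.get_image("top");s=bot.get_image("scene");print(bot.current_time_s(),bot.current_force())
for nm,bx in (("box",(425,145,480,195)),): print(blob(t,bx,(0,200,120),(5,255,255))[0])
print("jar",blob(t,(445,250,485,285),(24,150,120),(34,255,255))[0],"white",blob(t,(230,220,295,280),(0,0,150),(180,50,255))[0])
cv2.imwrite("pics/end.png",np.hstack([cv2.resize(t["frame"][140:320,290:530],(400,300)),cv2.resize(s["frame"][200:350,220:420],(400,300))])[:,:,::-1])
E
```

```text
hit False
37.2833 [ 0.483  -0.0817  0.5852]
[451.5767 169.9628]
jar [465.9312 263.9513] white [262.1959 250.4796]
```

View pics/end.png

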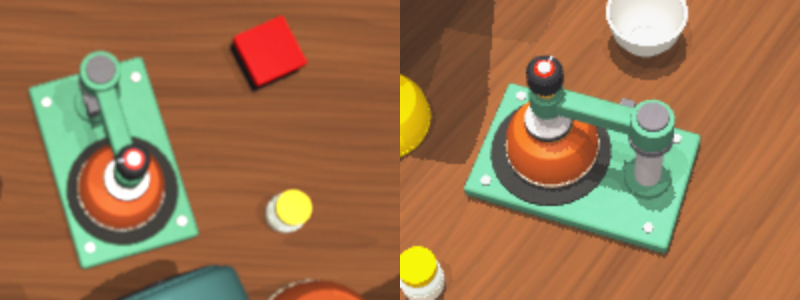

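The final view shows the arm over the bowl with the knob at (133,162), the pad on the foot, the bystanders unmoved and the robot clear.

```bash
python3 -c "
from bench import bot
print(bot.hand_in())"
```

```text
the job is handed in; nothing more can be done
None
```

I handed the job in with the arm swung to its stop, the pad clamped on the mended foot after two clicks (about 80° of slip) and the knob released; the bystanders had not moved, and no verdict came back. One doubt: pushing the arm into its stop reached about 68 N at the wrist, under its 120 N limit, but I could not check the 40 N limit on the arm or gripper body.

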